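# Pop the sharpening stone out of its dock and catch it with the other finger

## Robot

A 7-joint arm with a two-finger parallel gripper is mounted at the origin on the work surface. World frame = base frame: x ahead of the robot, y to its left, z up, the work surface at z = 0. Lengths are in m, angles in rad, forces in N, time in s.
With the tool pointing down it reaches from about 0.4 to 0.875 m from the base axis. Payload 19.3 kg.
Tool frame: the origin (TCP) lies between the finger pads; the fingertips stand 17 mm ahead of it and the grasp point (between the pads) lies 2 mm behind it (bot.tips_ahead is the z of the fingertips in the tool frame, in m); z points along the fingers, y is the direction in which the jaws open and shut (so a half turn about z gives the same grasp; the last joint's range is limited). The gripper opens to 85 mm and grips with 20 to 120 N. Pads are 22 mm wide; open, the fingers measure 114 mm over their backs; the gripper's body (76 mm by 85 mm) begins 54 mm behind the grasp point. The pads swing forward as they close: fully open they stand 13 mm farther back than shut.
Start: joints at [1.176, 0.521, -0.036, 1.599, 0.021, 1.021, -0.113], TCP at [0.199, -0.592, 0.248] pointing down, gripper open.
Joint ranges: [-2.91, 2.91], [-0.3, 2.13], [-1.5, 1.42], [0.17, 2.43], [-1.26, 4.41], [0.16, 1.93], [-2.52, 2.52]. Speed limits (rad/s): [1.89, 1.89, 2.39, 2.39, 3.01, 3.01, 3.01].

## Interface

Orientations are given as [roll, pitch, yaw] about the fixed x, y, z axes, in that order (R = Rz(yaw) Ry(pitch) Rx(roll)).
In Python, from workcell import telemetry, cams, job, bot gives the robot as it stands.
- The arm moves only by the tool arm_command, never from a script. Its argument "deltas" is a list of rows, each a list of 7 numbers: the opening, from -1 (shut) to 1 (fully open), so that 0 is half open, then the shift along the tool's x, y, z normalised to -1 to 1, where 1 is 150 mm, then the turn, a rotation vector about the tool's x, y, z normalised to -1 to 1, where 1 is 45 degrees. In form: [[hand, tx, ty, tz, rx, ry, rz], ...]. A call has 1 to 8 rows; each row is the pose to reach, as a shift and turn from the pose commanded when the call began, along the tool's axes at that moment; what a row does not reach only later rows make up. A row lasts 1/8 s, in which the tool goes at most 62.5 mm and 10.7 degrees, less where a joint would pass 70% of its speed; a pose out of reach is approached as far as the arm can. A call with a number of a shift or a turn outside -1 to 1 is refused whole. A call with a gripper value outside its range is refused whole. The fingers move at their own pace and stop on an object; "newtons" is the grip in N (left out, the last holds). Time passes only in rows, so rows that repeat a pose let the fingers close. It gives the time, the measured TCP pose, the force and the opening at its end, in the units of the state.
- telemetry.observe(): the state, without advancing time (a new reading comes with each control period).
- cams.grab_frame(name): name is "scene" or "top" or "wrist"; returns the picture (384x512x3 uint8, blue, green, red); there is no depth.
- cams.get_calibration(name): a dict with "fx", "fy", "cx", "cy" (pixels), "R" (3x3) and "t" (3): a world point X has camera coordinates R X + t. Camera axes: x right, y down, z forward; pixel columns grow to the right and rows downward; lengths in m; the calibration is good to about 2 mm. A picture is of the moment at which its call begins: read the wrist's pose just before it. get_calibration takes no time and is no camera call; for the wrist camera it gives the pose at the moment of the call.
- job.job_done(): hands the job in, once; it reports no verdict.
The state is a dict: "clock": time; "qpos": joint angles; "qd": joint speeds; "joint_efforts": joint torques, N m; "position": TCP position; "tool_rot": TCP orientation; "force": force on the tool from outside, world axes, zero at the start; "moment": the same for the moment, N m; "grip_width": finger opening in m.
Only numpy, scipy, OpenCV 4.12 (cv2) and the standard library are available. Lean on these libraries where they do the work, as an engineer would, in place of code of your own. Each camera call takes 0.05 s, during which the arm holds its last target.

## Task

Push the orange key of the sharpening-stone dock all the way down with one fingertip, so that the round stone pops up out of its pocket, and stop the stone on the white ramp with your other finger, fully out of the pocket, before it slides off the low end. Let the key bring the stone out: do not touch the stone in its pocket, do not pick it up, and leave the things around the dock where they are. Finish while holding it like this: the key still held down with one finger and the stone at rest on the ramp against the other.

Things in the scene. Friction and masses are not known exactly. Their poses are not given: they have to be found in the camera images.
- dock: Sharpening-stone dock, fixed to the table: a black base plate 200 x 125 x 8 mm carrying a sloping tray and an orange key, 95 mm high at the most. Origin on the table top, under the tray's centre line. Its x axis is level and points the way the ramp descends, y across the tray, z up; its yaw varies. The key is on the -y side of the tray.
- ramp: Tray of the dock. Origin above the pocket's centre in the plane of the ramp's surface, 68 mm behind (-x) and 63 mm above the dock's origin. x runs down the slope (22 degrees), y across, z off the surface. Grey pocket, 9 mm deep: x -27 to 27 mm; then slippery white ramp, 56 mm wide, to its low end. Side rails, 4 mm thick at y = -30 and 30 mm, stand 8 mm above it.
- stone: The round sharpening stone, terracotta-coloured above and grey below, 50 mm in diameter, 18 mm thick, about 0.1 kg, loose and slippery. Origin at the centre of its underside; z is its axis. It starts lying in the pocket, tilted with the tray, held by the pocket's 9 mm step.
- key (a joint): Travel of the orange key: 0 = up, 0.012 (m) = fully down. Spring: 2 N at first, 6 N when down, 1 N more with the stone. It raises the pocket's floor 0.92 as far; at about 0.010 the floor is level with the ramp and the stone at once slides out, past the key in about a quarter of a second: the other finger must already stand there.
- key_top (a point): Centre of the top of the orange key; it moves down with the key. The top is level, 60 mm long (along the dock's x) and 30 mm wide. 46 mm above the table when up, 34 mm when down; 21 mm ahead (+x) of and 55 mm to the -y side of the dock's origin. The black housing round it is 36 mm wide, 68 mm long and 32 mm high.
- catch (a point): Point of the ramp's surface beside the key's middle, on the tray's centre line: 21 mm ahead (+x) of the dock's origin, 27 mm above the table (7 mm below the pressed key's top), 55 mm from the key's centre line. A fingertip over it, while the other one presses the key down, hangs a few mm above the ramp and stops the stone fully out of the pocket.
- low_end (a point): Middle of the ramp's open low edge, 135 mm down the slope from the tray's origin, 12 mm above the table.
- pot_stack: Bystander: a stack of four grey plastic pots, 104 mm across, 138 mm high. Origin at the centre of its underside.
- white_pot: Bystander: a white ceramic pot, 104 mm across, 88 mm high. Origin at the centre of its underside.
- garden_fork: Bystander: a hand fork with a wooden handle, 288 mm long, 76 mm wide, 26 mm high, lying flat; x points from the handle to the tines, origin near its middle on the table.
- kneeling_block: Bystander: a green kneeling block 160 x 300 x 40 mm. Origin at the centre of its underside.
There are look-alikes about, which are no part of the job. Leave any green look-alike of the stone alone.

How it is judged:
On the way:
1. the key is pressed more than half-way while the stone is still in its pocket (value of joint key above 0.006 m and x of stone in the frame of ramp below 0.02 m).
At the end, for the whole second after the job is handed in: The key is still held down (more than 9 of its 12 mm); the stone lies flat on the ramp, at rest, stopped by a finger that touches it (0.03 to 25 N), its centre 45 to 115 mm down the slope from the pocket's centre (value of joint key above 0.009 m and x of stone in the frame of ramp between 0.045 and 0.115 m and z of stone in the frame of ramp between -0.004 and 0.006 m and angle between the z axis of stone and the z axis of ramp, either way round below 0.15 rad and linear speed of stone below 0.01 m/s and contact force between the fingers and stone between 0.03 and 25 N); the arm keeps its last pose, push and grip.
It fails at once if the stone is pushed or picked out of its pocket by hand instead of being popped out by the key (contact force between the fingers and stone above 0.3 N and x of stone in the frame of ramp below 0.02 m).
It fails at once if the stone is lifted off the dock (underside more than 15 mm above the ramp) (z of stone in the frame of ramp above 0.015 m).
It fails at once if the stone slides off the low end of the ramp or leaves it sideways (x of stone in the frame of ramp above 0.125 m or z of stone in the frame of ramp below -0.02 m or y of stone in the frame of ramp above 0.02 m or y of stone in the frame of ramp below -0.02 m).
It fails at once if a bystander (pot stack, white pot, hand fork or kneeling block) is moved more than 20 mm (distance of any of pot_stack, white_pot, garden_fork, kneeling_block from where it was at the start of the episode above 0.02 m).
It also fails if it takes over 32 s, if anything falls off the work surface, if the arm or the gripper's body presses on something with over 40 N, if the wrist force passes 120 N, or if a joint passes its speed limit or range.

## Working session

There is one attempt and no reset: what is moved stays moved. The work goes in short steps, Python scripts to look and compute and a tool call to move; the robot and the scene stay as the last step left them, time stands still between calls to the robot, and variables do not carry over. Pictures are saved under pics/ and viewed, and the job is handed in when it is done.

Besides the shell and the picture viewer there is one more tool, called after "Emit:" in YAML: its name, and indented under it one key for each argument. arm_command: Moves the arm, as the interface text tells. Its arguments: {"type":"object","properties":{"deltas":{"type":"array","items":{"type":"array","items":{"type":"number"}}},"newtons":{"type":"number"}},"required":["deltas"]}

```bash
ls; mkdir -p pics
python3 - <<'E'
from workcell import telemetry,cams,job,bot
import cv2,numpy as np
s=telemetry.observe()
print(s)
for n in ["scene","top","wrist"]:
    c=cams.get_calibration(n); print(n,{k:np.round(v,3).tolist() for k,v in c.items()})
    cv2.imwrite(f"pics/{n}0.png",cams.grab_frame(n))
print(bot.tips_ahead)
E
```

```text
pics
{'clock': 0.0, 'qpos': array([ 1.17578458,  0.52200628, -0.03633125,  1.59997657,  0.02118045,
        1.02107753, -0.11282557]), 'qd': array([-9.03058074e-05, -7.18640317e-04, -6.82770203e-04, -1.64329395e-03,
        3.02235945e-04,  2.38700560e-03, -4.07952406e-04]), 'joint_efforts': array([ 4.52768991e-04, -9.27114701e+01,  1.98021054e+00, -3.69945753e+01,
        1.78482989e-02,  7.92047853e-03,  1.27997529e-05]), 'position': array([ 0.1993365 , -0.59204532,  0.24774174]), 'tool_rot': array([-3.14051053e+00,  5.73038089e-05,  3.24768773e-01]), 'force': array([-0.7479559 , -0.29909031, -0.26954987]), 'moment': array([-0.02713928,  0.02212237,  0.01577257]), 'grip_width': 0.08517127737553812}
scene {'fx': 426.725, 'fy': 426.725, 'cx': 251.992, 'cy': 192.825, 'R': [[0.637, 0.771, -0.014], [0.518, -0.441, -0.733], [-0.571, 0.46, -0.68]], 't': [-0.498, -0.156, 1.489]}
top {'fx': 368.819, 'fy': 368.819, 'cx': 257.01, 'cy': 191.825, 'R': [[0.045, -0.999, 0.004], [-0.976, -0.044, -0.212], [0.212, 0.005, -0.977]], 't': [0.149, 0.581, 0.942]}
wrist {'fx': 304.209, 'fy': 304.209, 'cx': 249.397, 'cy': 192.265, 'R': [[0.319, -0.948, -0.001], [-0.903, -0.305, 0.302], [-0.287, -0.096, -0.953]], 't': [-0.624, -0.038, 0.379]}
0.017
```

View pics/scene0.png

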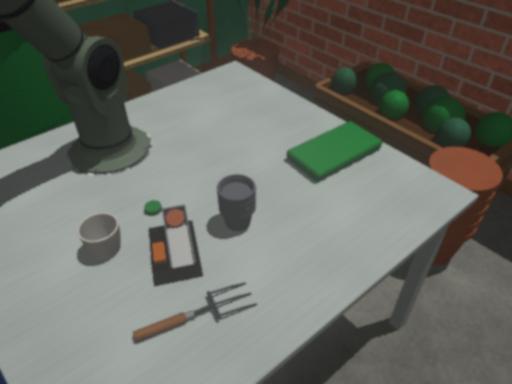

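View pics/top0.png

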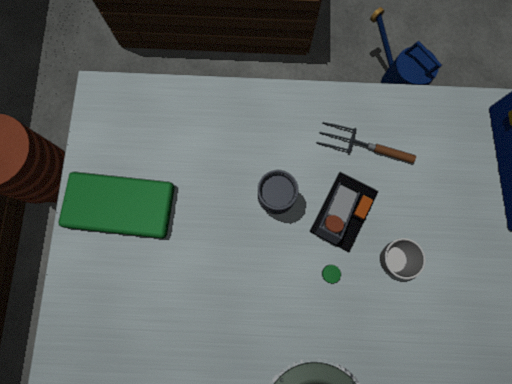

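View pics/wrist0.png

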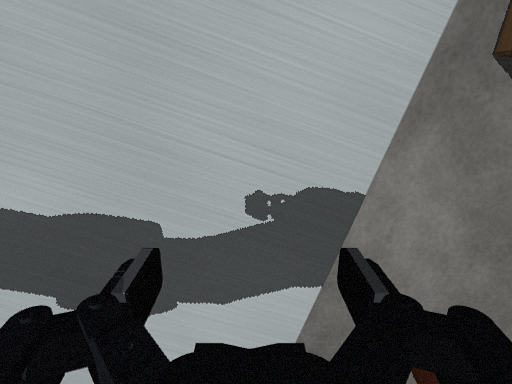

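The scene camera shows the dock at about (175,250). In the top view the dock is at about (345,212), with the orange key at (364,207), the terracotta stone at (335,224), and the green look-alike disc at (332,274). The stone meant is the terracotta disc inside the tray. The pot stack is at (278,190), the white pot at (404,258) and the fork at (365,143). I'll enlarge this area and measure.

```bash
cat > h.py <<'E'
import cv2,numpy as np
from workcell import telemetry,cams,job,bot
def ray(c,u,v):
    R=np.array(c["R"]);t=np.array(c["t"])
    d=R.T@np.array([(u-c["cx"])/c["fx"],(v-c["cy"])/c["fy"],1]); return -R.T@t,d/np.linalg.norm(d)
def plane(c,u,v,z):
    o,d=ray(c,u,v); return o+d*(z-o[2])/d[2]
def tri(a,b):
    (o1,d1),(o2,d2)=a,b
    s=np.linalg.lstsq(np.stack([d1,-d2],1),o2-o1,rcond=None)[0]
    p,q=o1+s[0]*d1,o2+s[1]*d2
    return (p+q)/2,np.linalg.norm(p-q)
def proj(c,X):
    p=np.array(c["R"])@np.asarray(X)+np.array(c["t"]); return c["fx"]*p[0]/p[2]+c["cx"],c["fy"]*p[1]/p[2]+c["cy"]
E
python3 - <<'E'
from h import *
a=cv2.imread("pics/top0.png");b=cv2.imread("pics/scene0.png")
A=a[160:290,295:425];B=b[190:300,130:240]
o=np.hstack([cv2.resize(A,(400,400),interpolation=cv2.INTER_CUBIC),cv2.resize(B,(400,400),interpolation=cv2.INTER_CUBIC)])
cv2.imwrite("pics/crop0.png",cv2.convertScaleAbs(o,alpha=1.3))
for n,im,x0,y0,w in (("top",a,295,160,130),("scene",b,130,190,110)):
    h=cv2.cvtColor(im,cv2.COLOR_BGR2HSV)
    c=h[y0:y0+w,x0:x0+w]
    m=cv2.inRange(c,(0,110,60),(25,255,255))
    k,l,st,ce=cv2.connectedComponentsWithStats(m)
    for i in range(1,k):
        if st[i,4]>15: print(n,st[i],ce[i]+[x0,y0],np.median(c[l==i],axis=0))
E
```

```text
top [ 59  35  19  24 259] [363.29343629 206.56756757] [ 12. 197. 133.]
top [ 30  56  19  16 235] [334.00851064 223.52765957] [  8. 154. 103.]
scene [ 36  20  18  16 223] [174.59641256 217.37668161] [  8. 128. 141.]
scene [ 22  51  14  22 253] [158.50988142 251.37944664] [ 11. 168. 155.]
```

View pics/crop0.png

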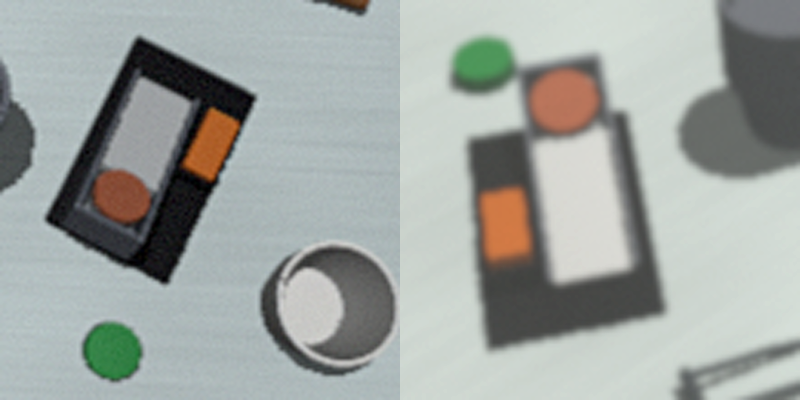

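Run:
```python
from h import *
T=cams.get_calibration("top");S=cams.get_calibration("scene")
k,e=tri(ray(T,363.3,206.6),ray(S,158.5,251.4));print("key",k,e)
s,e2=tri(ray(T,334,223.5),ray(S,174.6,217.4));print("stone",s,e2)
# plate outline at 8mm
a=cv2.imread("pics/top0.png");g=cv2.cvtColor(a,cv2.COLOR_BGR2HSV)
m=cv2.inRange(g,(0,0,0),(179,255,45));k_,l,st,ce=cv2.connectedComponentsWithStats(m)
# plate corners from crop
sc=130/400
for u,v in [(139,38),(256,96),(168,283),(46,220)]:
    print(plane(T,295+u*sc,160+v*sc,.008))
sc=110/400
for u,v in [(470,138),(489,349),(664,314),(624,113)]:
    print("S",plane(S,130+(u-400)*sc,190+v*sc,.008))
# bystanders
for nm,u,v,z in [("stack",278,189,.138),("white",404.5,258,.088),("green",332,274,.02)]:print(nm,plane(T,u,v,z))
# key at z .046 planes
print(plane(T,363.3,206.6,.046),plane(S,158.5,251.4,.046))
```

```text
key [ 0.54997445 -0.11870185  0.04275771] 0.0003342979603288042
stone [ 0.49610656 -0.03287669  0.0674171 ] 0.0003538971241925287
[ 0.65463223 -0.06330698  0.008     ]
[ 0.60343496 -0.17250776  0.008     ]
[ 0.42670665 -0.08872332  0.008     ]
[0.47861045 0.02211744 0.008     ]
S [ 0.43086287 -0.08481118  0.008     ]
S [ 0.61082735 -0.17220504  0.008     ]
S [ 0.66391855 -0.06454911  0.008     ]
S [0.48588676 0.02085381 0.008     ]
stack [0.56716314 0.12254732 0.138     ]
white [ 0.41267917 -0.20884594  0.088     ]
green [ 0.36473972 -0.03751928  0.02      ]
[ 0.54928399 -0.11791604  0.046     ] [ 0.55274511 -0.11952694  0.046     ]
```

Emit:
arm_command:
  deltas:
    - [0,0.21,-0.15,0,0,0,0]
    - [0,0.42,-0.3,0,0,0,0]
    - [0,0.63,-0.45,0,0,0,0]
    - [0,0.84,-0.6,0,0,0,0]

```text
clock: 0.65
position: [0.2907, -0.4657, 0.2482]
tool_rot: [-3.141, 0.0, 0.325]
force: [1.2, 0.1, -0.5]
grip_width: 0.0425
```

Emit:
arm_command:
  deltas:
    - [0,0.21,-0.15,0,0,0,0]
    - [0,0.42,-0.3,0,0,0,0]
    - [0,0.63,-0.45,0,0,0,0]
    - [0,0.84,-0.6,0,0,0,0]

```text
clock: 1.15
position: [0.3814, -0.3402, 0.2483]
tool_rot: [-3.141, 0.0, 0.325]
force: [0.7, -0.4, -0.1]
grip_width: 0.0429
```

Emit:
arm_command:
  deltas:
    - [0,0.21,-0.15,0,0,0,0]
    - [0,0.42,-0.3,0,0,0,0]
    - [0,0.63,-0.45,0,0,0,0]
    - [0,0.84,-0.6,0,0,0,0]

```text
clock: 1.65
position: [0.472, -0.2147, 0.2482]
tool_rot: [-3.141, 0.0, 0.325]
force: [0.2, -0.7, 0.4]
grip_width: 0.0429
```

Emit:
arm_command:
  deltas:
    - [0,0.21,-0.15,0,0,0,0.25]
    - [0,0.42,-0.3,0,0,0,0.5]
    - [0,0.63,-0.45,0,0,0,0.75]
    - [0,0.84,-0.58,0,0,0,0.98]
    - [0,0.84,-0.58,0,0,0,0.98]
    - [0,0.84,-0.58,0,0,0,0.98]

```text
clock: 2.4
position: [0.5627, -0.0936, 0.2481]
tool_rot: [3.141, 0.0, -0.443]
force: [-0.5, 0.3, -0.9]
grip_width: 0.0424
```

Run:
```python
from h import *
s=telemetry.observe();print(s["clock"],s["position"],s["tool_rot"],s["force"],s["grip_width"],s["qpos"])
c=cams.get_calibration("wrist");np.save("w1.npy",c,allow_pickle=True)
im=cams.grab_frame("wrist");cv2.imwrite("pics/w1.png",im)
h=cv2.cvtColor(im,cv2.COLOR_BGR2HSV);m=cv2.inRange(h,(0,110,60),(25,255,255))
k,l,st,ce=cv2.connectedComponentsWithStats(m)
for i in range(1,k):
    if st[i,4]>60: print(st[i],ce[i],np.median(h[l==i],axis=0))
```

```text
2.4 [ 0.56271585 -0.09364719  0.24805171] [ 3.14096495e+00  4.94900655e-04 -4.43375260e-01] [-0.50020578  0.25787642 -0.87829123] 0.042444591223733 [ 0.09345828  0.435214   -0.04471686  1.74610839  0.02346271  0.96147838
 -1.97470912]
[ 262  143   29   54 1480] [275.28648649 169.17837838] [ 15. 255. 207.]
[ 208  227   41   46 1513] [227.31658956 249.24322538] [  9. 172. 180.]
```

View pics/w1.png

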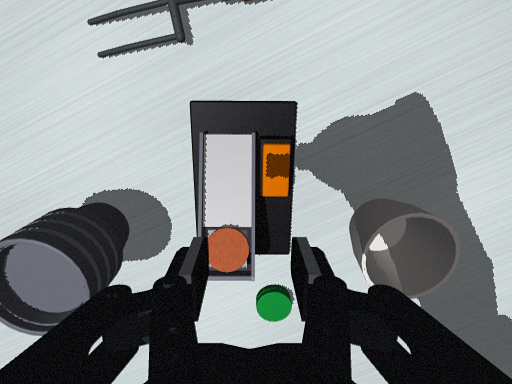

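The wrist view shows the orange key at (275,169), half in the arm's shadow. The terracotta stone is in the grey pocket at (227,249), the white ramp runs from (203,133) to (255,228), and the green look-alike is outside at (274,303). I'll refine key, stone and yaw from this view.

Run:
```python
from h import *
c=np.load("w1.npy",allow_pickle=True).item()
T=cams.get_calibration("top");S=cams.get_calibration("scene")
im=cv2.imread("pics/w1.png");h=cv2.cvtColor(im,cv2.COLOR_BGR2HSV)
m=cv2.inRange(h,(5,150,40),(25,255,255));m[:, :255]=0;m[:,300:]=0;m[:130]=0;m[205:]=0
m=cv2.morphologyEx(m,cv2.MORPH_OPEN,np.ones((3,3)))
cs,_=cv2.findContours(m,0,1);k=max(cs,key=cv2.contourArea);b=cv2.boxPoints(cv2.minAreaRect(k));print(b,cv2.contourArea(k))
P=np.array([plane(c,u,v,.046) for u,v in b]);print(P, np.linalg.norm(np.roll(P,-1,0)-P,axis=1),P.mean(0))
ku,kv=b.mean(0)
print("key w+t",tri(ray(c,ku,kv),ray(T,363.3,206.6)),"w+s",tri(ray(c,ku,kv),ray(S,158.5,251.4)))
print("stone w+t",tri(ray(c,227.3,249.2),ray(T,334,223.5)),"w+s",tri(ray(c,227.3,249.2),ray(S,174.6,217.4)))
# plate edges at 8mm : corners
Q=[plane(c,u,v,.008) for u,v in [(191,101),(297,101),(290,254)]]
for q in Q: print(q)
print(np.linalg.norm(Q[0]-Q[1]), np.arctan2(*(Q[1]-Q[2])[1::-1]), np.arctan2(*(Q[0]-Q[1])[1::-1])-np.pi/2)
# model check: ramp low end / pocket edge etc
yaw=-.443;key=P.mean(0)
x=np.array([np.cos(yaw),np.sin(yaw),0]);y=np.array([-x[1],x[0],0]);o=key-.021*x+.055*y;o[2]=0
print("o",o,"catch",o+.021*x)
s=np.deg2rad(22)
def rp(a,bb,z=0): return o+x*(-.068+a*np.cos(s)+z*np.sin(s))+y*bb+np.array([0,0,.063-a*np.sin(s)+z*np.cos(s)])
for nm,p in [("stone top",rp(0,0,.009)),("ramp start L",rp(.027,.028)),("low L",rp(.135,.028)),("low R",rp(.135,-.028))]:print(nm,p,proj(c,p))
# fingertip edges: project predicted tip
```

```text
[[262. 143.]
 [290. 143.]
 [290. 196.]
 [262. 196.]] 1402.5
[[ 0.58363348 -0.11802632  0.046     ]
 [ 0.57076248 -0.14512563  0.046     ]
 [ 0.51569322 -0.12165172  0.046     ]
 [ 0.52928247 -0.09304825  0.046     ]] [0.03000059 0.05986358 0.03166743 0.05981585] [ 0.54984291 -0.11946298  0.046     ]
key w+t (array([ 0.54981769, -0.11939182,  0.04204433]), np.float64(0.0007852714740196539)) w+s (array([ 0.55014302, -0.11920805,  0.04320045]), np.float64(0.001174820170210223))
stone w+t (array([ 0.49581853, -0.03348278,  0.06685263]), np.float64(0.0008677860417896003)) w+s (array([ 0.49554935, -0.03311154,  0.06672227]), np.float64(0.001281719294918966))
[ 0.65655807 -0.06351956  0.008     ]
[ 0.60435582 -0.17345147  0.008     ]
[ 0.42641061 -0.08886953  0.008     ]
0.12169674699199087 -0.44371408825098696 -0.4433339980380253
o [ 0.5544459  -0.06077046  0.        ] catch [ 0.57341876 -0.06977214  0.        ]
stone top [ 0.49605596 -0.03306732  0.07134465] (np.float64(226.21229814565066), np.float64(251.01680814298325))
ramp start L [ 0.52762963 -0.01705583  0.05288562] (np.float64(202.43673328578478), np.float64(226.21689221926903))
low L [ 0.61809935 -0.05997925  0.01242811] (np.float64(203.47605232591877), np.float64(133.4090211965576))
low R [ 0.59409485 -0.11057356  0.01242811] (np.float64(251.33041088586788), np.float64(133.38993349147762))
```

Key, stone, ramp edges and plate size all agree with the model to about 1–2 mm, with yaw −0.443. The tool is already aligned, so I'll descend.

Emit:
arm_command:
  deltas:
    - [0,0,0.009,0.25,0,0,0]
    - [0,0,0.009,0.5,0,0,0]
    - [0,0,0.009,0.75,0,0,0]
    - [0,0,0.009,0.93,0,0,0]
    - [0,0,0.009,0.93,0,0,0]

```text
clock: 3.08
position: [0.5612, -0.0953, 0.1075]
tool_rot: [3.14, 0.003, -0.445]
force: [0.6, 0.5, 0.6]
grip_width: 0.0431
```

Run:
```python
from h import *
s=telemetry.observe();print(s["clock"],s["position"],s["tool_rot"],s["force"],s["grip_width"])
c=cams.get_calibration("wrist")
im=cams.grab_frame("wrist");top=cams.grab_frame("top");sc=cams.grab_frame("scene")
o=np.hstack([cv2.resize(im,(440,330)),cv2.resize(sc[180:310,110:250],(355,330))]);cv2.imwrite("pics/w2.png",o)
```

```text
3.075 [ 0.56116713 -0.0952939   0.10750366] [ 3.14038774e+00  2.99436798e-03 -4.45115870e-01] [0.61971863 0.47781109 0.61577372] 0.043104146505342104
```

View pics/w2.png

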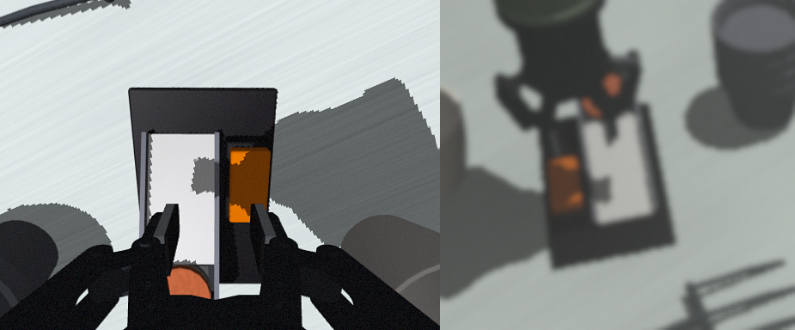

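The left finger is over the ramp and the right one over the key, and the stone is still in its pocket. I'll go on down to just above the key.

Emit:
arm_command:
  deltas:
    - [0,0,0,0.12,0,0,0]
    - [0,0,0,0.23,0,0,0]
    - [0,0,0,0.23,0,0,0]
    - [0,0,0,0.23,0,0,0]

```text
clock: 3.72
position: [0.5626, -0.0944, 0.0744]
tool_rot: [3.142, 0.0, -0.445]
force: [0.9, 0.7, -0.5]
grip_width: 0.0427
```

Run:
```python
from h import *
s=telemetry.observe();print(s["clock"],s["position"],s["tool_rot"],s["force"],s["grip_width"])
im=cams.grab_frame("wrist");sc=cams.grab_frame("scene")
o=np.hstack([cv2.resize(im,(440,330)),cv2.resize(sc[180:310,110:250],(355,330))]);cv2.imwrite("pics/w3.png",o)
```

```text
3.725 [ 0.56264468 -0.09441533  0.0743543 ] [ 3.14150143e+00  1.16604391e-04 -4.44881754e-01] [ 0.93440594  0.74980629 -0.4742129 ] 0.04267728178814163
```

View pics/w3.png

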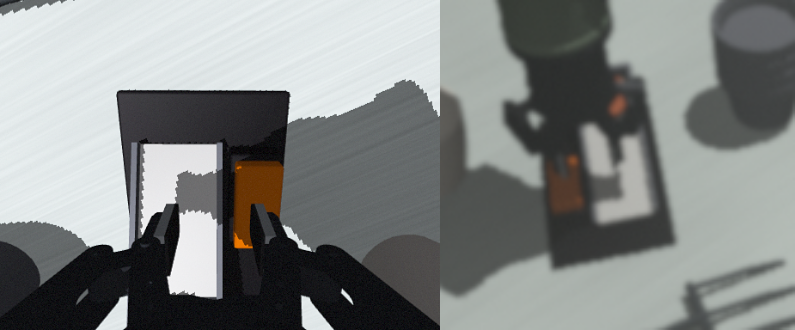

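The key finger stands over the key and the ramp finger near the ramp's centre line. Next I'll step down slowly, watching the force.

Emit:
arm_command:
  deltas:
    - [0,0,0,0.03,0,0,0]
    - [0,0,0,0.06,0,0,0]
    - [0,0,0,0.06,0,0,0]

```text
clock: 4.2
position: [0.5623, -0.0943, 0.0649]
tool_rot: [3.141, 0.001, -0.445]
force: [0.3, -0.6, 0.1]
grip_width: 0.0426
```

Emit:
arm_command:
  deltas:
    - [0,0,0,0.015,0,0,0]
    - [0,0,0,0.015,0,0,0]

```text
clock: 4.45
position: [0.5626, -0.0944, 0.063]
tool_rot: [3.142, 0.0, -0.445]
force: [0.3, -0.6, 0.1]
grip_width: 0.0427
```

Emit:
arm_command:
  deltas:
    - [0,0,0,0.015,0,0,0]
    - [0,0,0,0.015,0,0,0]

```text
clock: 4.7
position: [0.5627, -0.0944, 0.0608]
tool_rot: [-3.142, -0.0, -0.445]
force: [1.2, -0.1, 3.5]
grip_width: 0.0426
```

Emit:
arm_command:
  deltas:
    - [0,0,0,0.015,0,0,0]
    - [0,0,0,0.015,0,0,0]

```text
clock: 4.95
position: [0.5627, -0.0944, 0.0585]
tool_rot: [-3.142, -0.0, -0.445]
force: [-0.3, -0.2, 2.5]
grip_width: 0.0426
```

Contact came at TCP z of about 0.062 with 2–3 N, as the text says. I'll check with the camera before the real press.

Run:
```python
from h import *
im=cams.grab_frame("wrist");sc=cams.grab_frame("scene")
o=np.hstack([cv2.resize(im[120:,100:412],(440,372)),cv2.resize(sc[190:290,120:230],(355,372),interpolation=cv2.INTER_CUBIC)]);cv2.imwrite("pics/w4.png",cv2.convertScaleAbs(o,alpha=1.4))
```

```text
(no output)
```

View pics/w4.png

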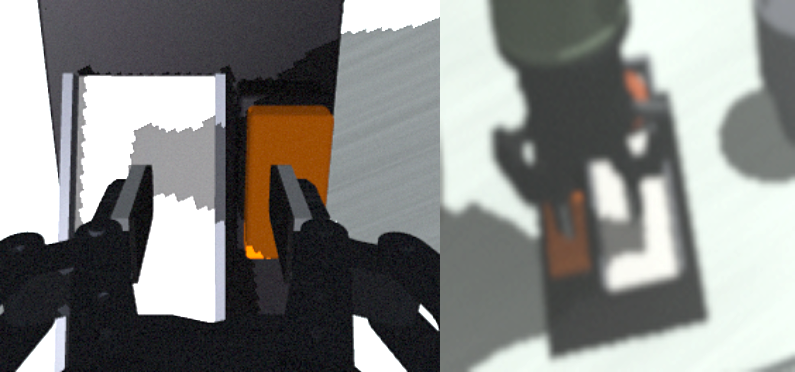

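The key finger is pressing the middle of the key and the ramp finger hangs over the ramp clear of the rails. Pressing fully now.

Emit:
arm_command:
  deltas:
    - [0,0,0,0.02,0,0,0]
    - [0,0,0,0.04,0,0,0]
    - [0,0,0,0.055,0,0,0]
    - [0,0,0,0.055,0,0,0]
    - [0,0,0,0.055,0,0,0]
    - [0,0,0,0.055,0,0,0]

```text
clock: 5.8
position: [0.5627, -0.0944, 0.0502]
tool_rot: [-3.142, -0.0, -0.445]
force: [1.0, -0.1, 4.8]
grip_width: 0.0426
```

Run:
```python
from h import *
s=telemetry.observe();print(s["clock"],s["position"],s["force"],s["grip_width"])
im=cams.grab_frame("wrist");sc=cams.grab_frame("scene")
o=np.hstack([cv2.resize(im[120:,100:412],(440,372)),cv2.resize(sc[190:290,120:230],(355,372),interpolation=cv2.INTER_CUBIC)]);cv2.imwrite("pics/w5.png",cv2.convertScaleAbs(o,alpha=1.4))
```

```text
5.8 [ 0.56271809 -0.09442663  0.05023662] [ 0.98364211 -0.14852726  4.80559369] 0.042591968805535355
```

View pics/w5.png

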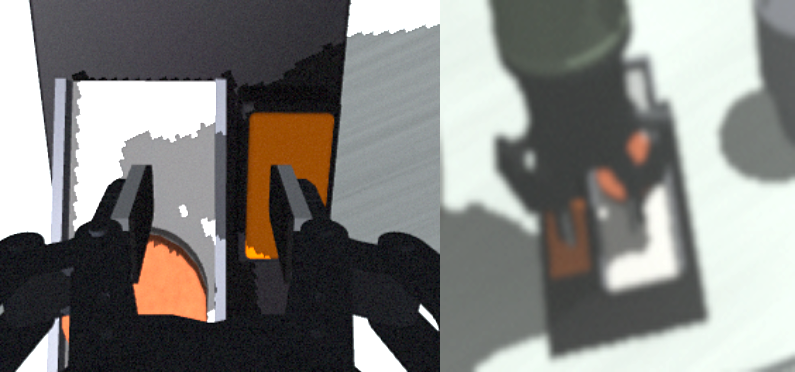

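The stone has slid out and rests against the ramp finger: its front edge is at (155,235), and the pocket in the scene view is empty. I'll press 1 mm further for margin and check that nothing moves.

Emit:
arm_command:
  deltas:
    - [0,0,0,0.006,0,0,0]
    - [0,0,0,0.006,0,0,0]
    - [0,0,0,0.006,0,0,0]
    - [0,0,0,0.006,0,0,0]
    - [0,0,0,0.006,0,0,0]

```text
clock: 6.52
position: [0.5627, -0.0944, 0.0493]
tool_rot: [-3.141, -0.0, -0.445]
force: [0.3, -0.4, 5.5]
grip_width: 0.0427
```

Run:
```python
from h import *
for _ in range(2):
    s=telemetry.observe();print(s["clock"],s["position"],s["force"],s["grip_width"])
    c=cams.get_calibration("wrist");im=cams.grab_frame("wrist")
sc=cams.grab_frame("scene")
a=cv2.imread("pics/w5.png")
o=np.hstack([cv2.resize(im[120:,100:412],(440,372)),cv2.resize(sc[190:290,120:230],(355,372),interpolation=cv2.INTER_CUBIC)])
cv2.imwrite("pics/w6.png",cv2.convertScaleAbs(o,alpha=1.4))
# front top edge of the stone in the wrist picture: intersect with the plane 18 mm off the ramp
yaw=-.443;x=np.array([np.cos(yaw),np.sin(yaw),0]);y=np.array([-x[1],x[0],0]);org=np.array([.5544,-.0608,0])
th=np.deg2rad(22);X=x*np.cos(th)-np.array([0,0,np.sin(th)]);N=x*np.sin(th)+np.array([0,0,np.cos(th)])
ro=org-.068*x+np.array([0,0,.063])
h=cv2.cvtColor(im,cv2.COLOR_BGR2HSV);m=cv2.inRange(h,(3,110,80),(14,255,255));m[:,255:]=0
k,l,st,ce=cv2.connectedComponentsWithStats(m);i=1+np.argmax(st[1:,4]);print(st[i])
pts=[]
for u in range(st[i,0],st[i,0]+st[i,2],3):
    r=np.where(l[:,u]==i)[0]
    if len(r)<8: continue
    o_,d=ray(c,u,r[0]);p=o_+d*(((ro+.018*N-o_)@N)/(d@N));pts.append([(p-ro)@X,(p-ro)@y])
pts=np.array(pts);print(np.round(pts,4).tolist())
A=np.c_[2*pts,np.ones(len(pts))];q=np.linalg.lstsq(A,(pts**2).sum(1),rcond=None)[0];print("centre fit",q[:2],np.sqrt(q[2]+q[:2]@q[:2]))
```

```text
6.525 [ 0.56274478 -0.09439633  0.04934187] [ 0.27405471 -0.38555236  5.50890887] 0.04267641404272151
6.575 [ 0.56273048 -0.09442258  0.04933409] [ 1.34398457 -0.61248644  6.56369924] 0.04259352137349453
[ 194  292   53   56 2005]
[[0.0644, -0.0015], [0.0694, -0.0028], [0.0754, -0.0042], [0.0778, -0.0056], [0.0778, -0.007], [0.0768, -0.0085], [0.0768, -0.0099], [0.0759, -0.0113], [0.075, -0.0127], [0.0745, -0.0142], [0.0736, -0.0156], [0.0722, -0.017], [0.0703, -0.0184], [0.069, -0.0199], [0.0671, -0.0213], [0.0634, -0.0227], [0.0603, -0.0241]]
centre fit [ 0.06542823 -0.01096532] 0.010909595895468293
```

View pics/w6.png

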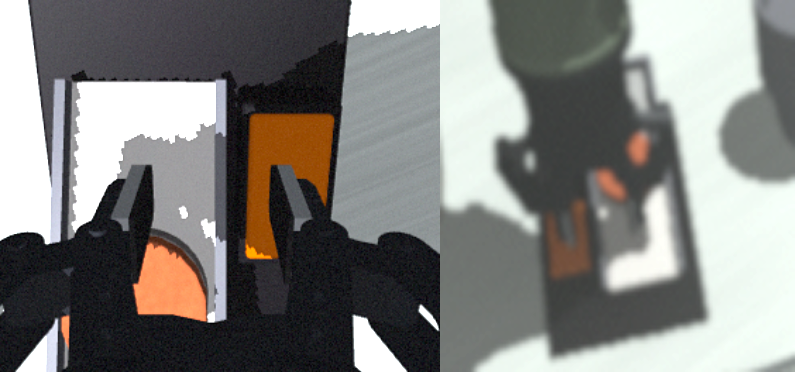

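A 25 mm circle through the unoccluded rim points (the free fit above included the finger-occluded ones) puts the stone's centre at about x = 53–54 mm, y ≈ 0, which means it lies flat on the ramp and inside 45–115 mm. The key is at about 12 mm with 5.5–6.5 N, and nothing moved between the two pictures. I'm handing it in.

```bash
python3 -c "
from workcell import job
print(job.job_done())"
```

```text
the job is handed in; nothing more can be done
None
```

I pressed the orange key fully down with one fingertip. The terracotta stone popped out of its pocket and stopped against the other finger, which already stood over the ramp. I handed the job in at about 6.7 s of the 32 s; no verdict is reported.

**Last checks**
- **Key:** the fingertip had travelled about 12–13 mm since it touched the key. The upward force on the tool was 5.5–6.6 N, close to the 6 N given.
- **Stone:** its centre is about 53–54 mm down the slope and near the centre line. It lies flat, and its position did not change between the last two pictures.
- **Bystanders:** I did not re-measure them. The pot stack looks unmoved in the last pictures, and nothing on the path came near any of them.

**Disagreements and limits**
- **Heights:** triangulation put the key top at 42–43 mm and the stone top at about 67 mm, 3–5 mm lower than the text. The key's size in the wrist view fitted the text's 46 mm.
- **Stone position:** it stopped about 5 mm higher up the ramp than I had expected, leaving its rear edge only 1–2 mm clear of the pocket.
- **Circle fit:** a free circle fit to the stone's rim failed because a finger hid part of it. I worked out the centre by hand from the visible rim points and the known 25 mm radius.
- **Finger contact:** I saw the stone resting against the finger, but could not measure that contact force separately.

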